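# Set the flow knob to the mark and close its lock cover

### The job

On the tilted flow-control unit, turn the black bar knob until its needle points at the small black wedge on the scale. Then slide the steel lock cover up its rails, fully home over the knob, and leave the needle still on the wedge. Do not shift the wedge, and do not disturb the small beaker behind the unit or the crucible and the weight in front of it.

Things in the scene. Friction and masses are not known exactly. Their poses are not given: they have to be found in the camera images.
- panel: Face of the grey flow-control unit (box 192 x 124 x 40 mm) fixed in its stand, tilted 32 degrees towards the robot. Origin at the face's centre, 90 mm above the bench; x up the slope (away from the robot), y left, z straight out of the face. Knob axis at x = 24 mm, y = 0. Two rails 7 mm high run along x at y = -34.5 and 34.5 mm
- knob_grip (a point): Middle of the top of the black bar knob, on its axis, 29 mm out of the face; x points along the bar to its needle, z out of the face. The bar is 40 mm long, 12 mm thick and 22 mm deep, above a round skirt of radius 22 mm whose top is 7 mm out of the face
- pointer_tip (a point): Tip of the knob's black needle, 34 mm from the knob's axis, 4 mm out of the face; the needle is at one end of the bar only
- mark_tip (a point): Inner point of the small black wedge (9 mm wide, 6 mm out of the face) on the scale above the knob, 35.5 mm from the knob's axis; the needle must point at it. The wedge is held stiffly
- dial (a joint): Angle of the knob, rad, -0.85 to 0.85; 0: needle straight up the slope; grows clockwise as seen from in front of the face
- index (a joint): Angle of the black wedge about the knob's axis, rad, same sense and zero as the knob
- lock_grip (a point): Middle of the top of the black cross rib on the lock cover, 57 mm out of the face; axes as the panel. Rib 10 mm thick along x, 36 mm long along y, 21 mm tall on the cover's top (36 mm out of the face). The cover is a steel hood, 48 mm along x, 56 mm wide (75 mm with flanges), open at its upper end; it starts on the face below the knob
- lock (a joint): Travel of the lock cover up the slope, m: near 0 open, 0.09 fully home over the knob, at the stop; it stays where it is left (2 N friction)
- small_beaker: Empty small glass beaker, 52 mm wide, 58 mm high, loose behind the unit; origin under its centre
- crucible: White crucible, 41 mm wide, 33 mm high, loose in front of the unit; origin under its centre
- weight: Brass weight, 23 mm wide, 36 mm high, loose in front of the unit; origin under its centre
Things that resemble listed ones, but are neither listed nor needed, are in the scene too. There is more than one size of the part that bears panel; the job needs the larger.

How it is judged:
By the outcome, as a careful person would: the job done as asked, in the order asked, and still so for the second after the job is handed in, with the robot touching nothing.
It also fails if it takes over 38 s, if anything falls off the work surface, if the arm or the gripper's body presses on something with over 40 N, if the wrist force passes 120 N, or if a joint passes its speed limit or range.

### The arm

A 7-joint arm with a two-finger parallel gripper is mounted at the origin on a cart in front of the work surface, level with it; the furniture and walls round the work are solid. World frame = base frame: x ahead of the robot, y to its left, z up, the work surface at z = 0. Lengths are in m, angles in degrees, forces in N, time in s.
With the tool pointing down it reaches from about 0.425 to 0.875 m from the base axis. Payload 4.7 kg.
Tool frame: the origin (TCP) lies at the very end of the fingers, on their centre line; the grasp point (between the pads) lies 19 mm behind it; z points along the fingers, y is the line along which they close (so a half turn about z gives the same grasp; the last joint's range is limited). The gripper opens to 87 mm and grips with 3 to 60 N. Pads are 19 mm wide; open, the fingers measure 117 mm over their backs; the gripper's body (75 mm by 190 mm) begins 51 mm behind the grasp point.
Start: joints at [68.417, 18.392, -4.016, 83.108, 1.295, 78.541, -3.26], TCP at [0.248, -0.601, 0.223] pointing down, gripper open.
Joint ranges: [-163.93, 163.93], [-17.29, 119.83], [-79.2, 71.16], [3.27, 140.29], [-89.18, 269.18], [5.43, 117.66], [-154.24, 154.24]. Speed limits (degrees/s): [147.25, 147.25, 180, 180, 180, 180, 180].

### API

Orientations are given as [roll, pitch, yaw] about the fixed x, y, z axes, in that order (R = Rz(yaw) Ry(pitch) Rx(roll)).
In Python, from cell import get_obs, cams, ticket, finder gives the robot as it stands.
- The arm moves only by the shell command python3 -m creep 'ROWS' [FORCE]. ROWS is text: rows parted by semicolons, each of 5 numbers parted by spaces: the shift along the world's x, y, z in m, then the turn about the world's z in degrees, then the finger opening in m, from 0 to 0.087. A call has 1 to 8 rows; each row shifts and turns the commanded pose from where the row before left it; what a row does not reach is not made up. A row lasts 1/8 s, in which the tool goes at most 62.5 mm and 10.7 degrees, less where a joint would pass 70% of its speed; a pose out of reach is approached as far as the arm can. A call with a gripper value outside its range is refused whole. The fingers move at their own pace and stop on an object; FORCE is the grip in N (left out, the last holds). Time passes only in rows, so rows that do not move let the fingers close. It gives the time, the measured TCP pose, the force, the opening and the grip force at its end, in the units of the state.
- get_obs(): the state, without advancing time (a new reading comes with each control period).
- cams.read_camera(name): name is "scene" or "top" or "wrist"; returns the picture (420x560x3 uint8, red, green, blue); there is no depth.
- cams.calibration(name): a dict with "fx", "fy", "cx", "cy" (pixels), "k1" (the pictures are not rectified: a ray, as slopes to the right and down, at radius r is drawn at 1 + k1 r^2 times it, then the intrinsics apply), "extrinsics" (4x4, takes a point from world to camera coordinates). Camera axes: x right, y down, z forward; pixel columns grow to the right and rows downward; lengths in m; the calibration is good to about 2 mm. A picture is of the moment at which its call begins: read the wrist's pose just before it. calibration takes no time and is no camera call; for the wrist camera it gives the pose at the moment of the call.
- ticket.sign_off(): hands the job in; it is judged then, once.
Trained networks look in the newest picture that a camera, given by its name, has taken for a name from the list of things; names that differ only in an ending like _2 or _b are one class to them, and where a whole thing is asked for, a point or a joint stands for the part that bears it (a point fixed in the world has none). Each returns a list of dicts, best first, with "p" (0 to 1); they miss things now and then, are a little off and sometimes report something else, mostly with a low value. They report only what shows in the picture. A call takes as long as a camera call. They do not tell look-alikes from the thing itself.
- finder.masks_of(name, camera): "mask" (420x560 bool, what is visible of it) and "xy" ([column, row] in pixels, amid what is visible of it).
- finder.tip_of(name, camera): "xy" ([column, row] in pixels: a listed point, or the origin of a listed thing).
The state is a dict: "time_s": time; "qpos": joint angles; "joint_velocities": joint speeds; "effort": joint torques, N m; "tool_pos": TCP position; "tool_rot": TCP orientation; "force": force on the tool from outside, world axes, zero at the start; "wrist_torque": the same for the moment, N m; "grip_width": finger opening in m; "grasp_force": force on a finger pad.
Only numpy, scipy, OpenCV 4.12 (cv2) and the standard library are available. Lean on these libraries where they do the work, as an engineer would, in place of code of your own. Each camera call takes 0.05 s, during which the arm holds its last target. There are 200 camera calls.

## Working session

There is one attempt and no reset: what is moved stays moved. The work goes in short steps, Python scripts to look and compute and a shell command to move; the robot and the scene stay as the last step left them, time stands still between calls to the robot, and variables do not carry over. Pictures are saved under pics/ and viewed, at most 10 in all, crops included, and the job is handed in when it is done.

```bash
mkdir -p pics; ls; cat > h.py <<'E'
import numpy as np, cv2
from cell import get_obs, cams, ticket, finder
def shot(c,f=None):
    im=cams.read_camera(c)
    if f: cv2.imwrite('pics/'+f,im[:,:,::-1])
    return im
E
python3 - <<'E'
from h import *
o=get_obs(); print(o['time_s'],o['tool_pos'],o['tool_rot'],o['grip_width'])
a=shot('scene');b=shot('top')
cv2.imwrite('pics/s.png',a[:,:,::-1]);cv2.imwrite('pics/t.png',b[:,:,::-1])
for c in('scene','top'):
    for n in('panel','knob_grip','pointer_tip','mark_tip','lock_grip','small_beaker','crucible','weight'):
        print(c,n,[(np.round(d['xy']).tolist(),round(d['p'],2)) for d in finder.tip_of(n,c)])
    k=cams.calibration(c);print(k)
print(get_obs()['time_s'])
E
```

```text
pics
0.0 [ 0.24734293 -0.60048559  0.22145962] [-1.79889749e+02  5.99592463e-03  2.23941436e+01] 0.08707865003247377
scene panel [([248.0, 280.0], 0.91), ([300.0, 203.0], 0.75)]
scene knob_grip [([247.0, 271.0], 0.61), ([309.0, 191.0], 0.56)]
scene pointer_tip [([323.0, 189.0], 0.64), ([262.0, 266.0], 0.55), ([301.0, 206.0], 0.54)]
scene mark_tip [([327.0, 192.0], 0.43)]
scene lock_grip [([214.0, 282.0], 0.91), ([272.0, 203.0], 0.57)]
scene small_beaker []
scene crucible [([257.0, 231.0], 0.73)]
scene weight [([322.0, 189.0], 0.5), ([261.0, 255.0], 0.36)]
{'fx': 426.0008937061517, 'fy': 426.0008937061517, 'cx': 282.2328385782031, 'cy': 208.8232841473223, 'k1': -0.0790055942168141, 'extrinsics': array([[ 0.59991371, -0.80006012,  0.00270949, -0.45719007],
       [-0.47213485, -0.35675359, -0.80611138,  0.17820205],
       [ 0.64590419,  0.48231803, -0.59175763,  0.88537972],
       [ 0.        ,  0.        ,  0.        ,  1.        ]])}
top panel [([297.0, 183.0], 0.85), ([308.0, 311.0], 0.82)]
top knob_grip [([296.0, 182.0], 0.89), ([310.0, 313.0], 0.52)]
top pointer_tip [([304.0, 158.0], 0.67), ([318.0, 299.0], 0.67)]
top mark_tip [([313.0, 167.0], 0.38)]
top lock_grip [([292.0, 337.0], 0.77), ([268.0, 217.0], 0.57)]
top small_beaker [([341.0, 142.0], 0.94)]
top crucible [([246.0, 220.0], 0.56)]
top weight [([277.0, 245.0], 0.51)]
{'fx': 447.96342768835217, 'fy': 447.96342768835217, 'cx': 284.2590876597207, 'cy': 205.78540328210897, 'k1': 0.02029043678394125, 'extrinsics': array([[ 4.51336666e-04, -9.99989000e-01,  4.66872533e-03,
        -2.69490453e-01],
       [-9.97688321e-01, -7.67549305e-04, -6.79516396e-02,
         4.27606742e-01],
       [ 6.79544756e-02, -4.62726366e-03, -9.97677692e-01,
         9.19684788e-01],
       [ 0.00000000e+00,  0.00000000e+00,  0.00000000e+00,
         1.00000000e+00]])}
0.9
```

```bash
python3 - <<'E'
import cv2,numpy as np
a=cv2.imread('pics/s.png');b=cv2.imread('pics/t.png')
cv2.imwrite('pics/c1.png',cv2.resize(b[90:390,160:460],(600,600),interpolation=3))
cv2.imwrite('pics/c2.png',cv2.resize(a[130:355,150:450],(800,600),interpolation=3))
E
```

```text
(no output)
```

View pics/c1.png

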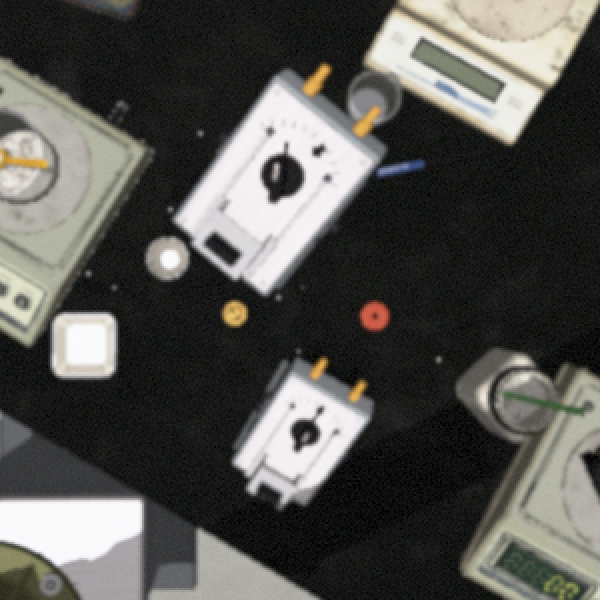

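View pics/c2.png

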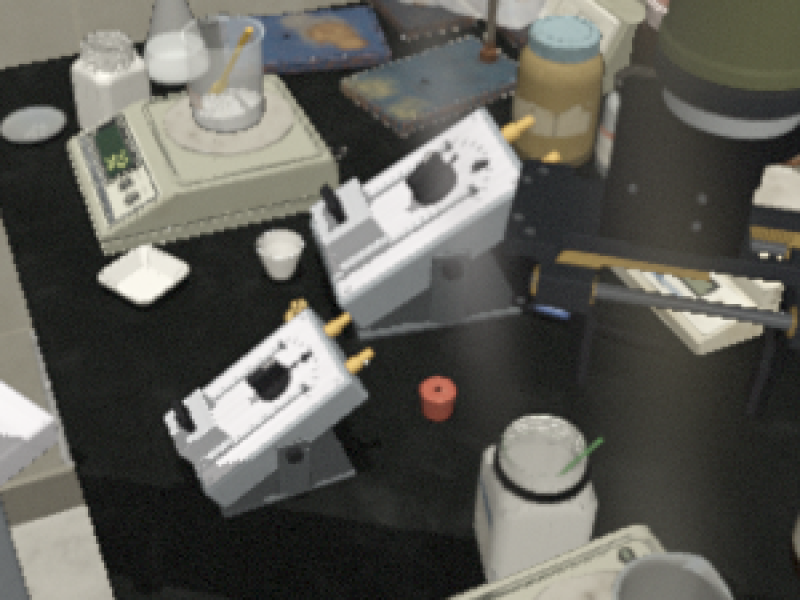

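Big unit: knob at about top (297,180), scene (309,191). Its look-alike is the smaller, nearer unit, with its knob at top (312,306), scene (250,272). The larger one (farther from the robot, with a full scale arc) is the one I want. Its wedge is at top (320,165) and its needle tip at top (303,162). The white dish at top (202,262) and the red weight at (347,248) are look-alikes too. Next I fit the panel pose.

```bash
cat >> h.py <<'E'
from scipy.optimize import least_squares
from scipy.spatial.transform import Rotation as Ro
def proj(k,P):
    P=np.atleast_2d(P);E=k['extrinsics'];c=P@E[:3,:3].T+E[:3,3]
    u=c[:,:2]/c[:,2:];r=(u**2).sum(1,keepdims=True);u=u*(1+k['k1']*r)
    return u*[k['fx'],k['fy']]+[k['cx'],k['cy']]
def world(p,L):  # p=x,y,yaw(deg)
    R=Ro.from_euler('ZY',[p[2],-32],degrees=True).as_matrix()
    return np.atleast_2d(L)@R.T+[p[0],p[1],.09]
def pol(r,th,h): return [.024+r*np.cos(th),-r*np.sin(th),h]
E
cat > fit.py <<'E'
from h import *
T,S=cams.calibration('top'),cams.calibration('scene')
f=lambda x,y:[160+x/2,90+y/2]
obs=[(T,f(222,248),'lock'),(T,[296,182],'knob'),(S,[309,191],'knob'),(S,[274,203],'lock'),
(T,f(287,145),'ptr'),(T,f(318,153),'mark'),(S,[323,189],'ptr'),(S,[327,192],'mark'),
(T,f(275,86),[.096,.062,0]),(T,f(374,163),[.096,-.062,0]),(T,f(177,218),[-.096,.062,0]),(T,f(266,293),[-.096,-.062,0])]
def loc(n,q):
    return {'lock':[q[3],0,.057],'knob':[.024,0,.029],'ptr':pol(.034,q[4],.004),'mark':pol(.0355,q[5],.006)}[n] if isinstance(n,str) else n
res=lambda q:np.concatenate([proj(k,world(q,loc(n,q)))[0]-uv for k,uv,n in obs])
r=least_squares(res,[.6,-.3,-38,-.06,0,.5],x_scale=[.1,.1,10,.1,1,1],loss='soft_l1')
q=r.x;print(q.round(4));print(r.fun.reshape(-1,2).round(1).tolist())
print('knob',world(q,[.024,0,.029]).round(4),'lock',world(q,[q[3],0,.057]).round(4))
for n,p in(('knob top',[.024,0,.029]),):pass
R=Ro.from_euler('ZY',[q[2],-32],degrees=True).as_matrix()
for t in(q[4],q[5]):
    d=R@[np.cos(t),-np.sin(t),0];print('bar yaw',np.degrees(np.arctan2(d[1],d[0])))
E
python3 fit.py
```

```text
[  0.4613  -0.2914 -39.9682  -0.0513  -0.4992   0.2534]
[[0.0, 0.5], [2.3, -0.6], [-1.3, 0.7], [-0.0, -1.0], [1.3, -2.1], [-2.7, 1.1], [-1.4, -1.3], [-0.8, 0.0], [1.9, -6.0], [4.8, -1.2], [-2.3, 0.6], [-0.1, 2.3]]
knob [[ 0.4652 -0.2946  0.1273]] lock [[ 0.4049 -0.2441  0.1112]]
bar yaw -7.227746175735402
bar yaw -56.947871135131415
```

```bash
python3 -m creep '0.027 0.038 0.003 -3.7 0.087;0.027 0.038 0.003 -3.7 0.087;0.027 0.038 0.003 -3.7 0.087;0.027 0.038 0.003 -3.7 0.06;0.027 0.038 0.003 -3.7 0.04;0.027 0.038 0.003 -3.7 0.04;0.027 0.038 0.003 -3.7 0.04;0.027 0.038 0.003 -3.7 0.04' 10
python3 - <<'E'
from h import *
o=get_obs();print(o['time_s'],o['tool_pos'],o['tool_rot'])
k=cams.calibration('wrist');im=shot('wrist','w1.png')
for n in('knob_grip','pointer_tip','mark_tip','lock_grip'):
    print(n,[(np.round(d['xy'],1).tolist(),round(d['p'],2)) for d in finder.tip_of(n,'wrist')])
q=[ .4613,-.2914,-39.97]
print(proj(k,world(q,[[.024,0,.029],pol(.034,-.5,.004),pol(.0355,.253,.006),[-.051,0,.057]])).round(1).tolist())
np.save('k1.npy',k,allow_pickle=True)
E
```

```text
time_s: 1.9
tool_pos: [0.4644, -0.2957, 0.2469]
tool_rot: [180.0, -0.0, -7.3]
force: [1.1, 0.6, 0.4]
grip_width: 0.0457
grasp_force: 0.0
1.9 [ 0.46435242 -0.29573981  0.24693837] [ 1.79970332e+02 -2.71951984e-02 -7.33231603e+00]
knob_grip [([271.4, 209.8], 0.66)]
pointer_tip [([280.8, 167.2], 0.81)]
mark_tip [([301.3, 173.2], 0.41)]
lock_grip [([230.2, 265.0], 0.8)]
[[273.2, 208.7], [280.4, 166.0], [304.0, 178.1], [234.7, 263.9]]
```

View pics/w1.png

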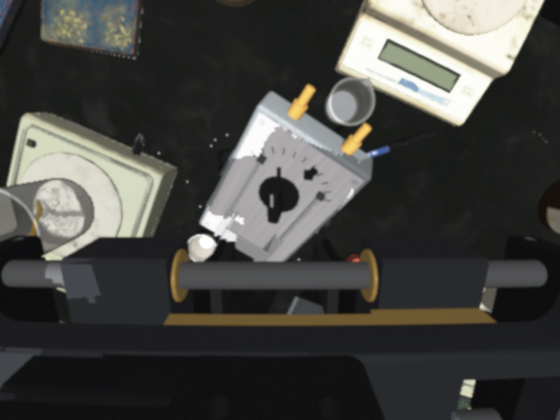

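```bash
python3 - <<'E'
import cv2
a=cv2.imread('pics/w1.png')
cv2.imwrite('pics/c3.png',cv2.resize(a[140:240,210:343],(798,600),interpolation=2))
E
```

```text
(no output)
```

View pics/c3.png

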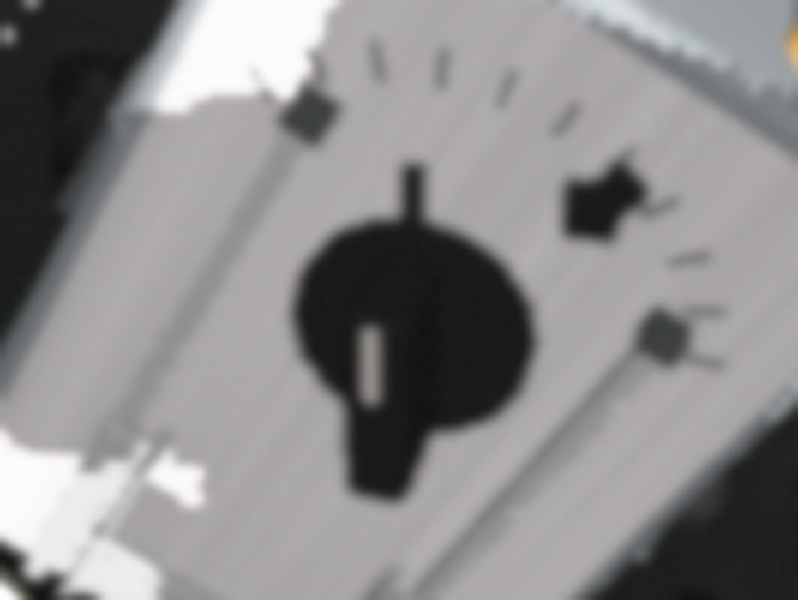

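The crop shows the large unit's dial. The needle tip is at wrist (278.8,167.5), the wedge's inner point at about (305,179.5), and the skirt centre at (279,194). Rail ends are at (261.7,158.7) and (320.8,196.2).

```bash
cat > fit2.py <<'E'
from h import *
W=np.load('k1.npy',allow_pickle=True).item();T,S=cams.calibration('top'),cams.calibration('scene')
f=lambda x,y:[160+x/2,90+y/2]
obs=[(T,f(222,248),'lock',1),(T,[296,182],'knob',.6),(S,[309,191],'knob',.6),(S,[274,203],'lock',1),
(T,f(287,145),'ptr',1),(T,f(313,158),'mark',1),
(W,[278.8,167.5],'ptr',2),(W,[305,179.5],'mark',2),(W,[279,194],[.024,0,.005],1.5),(W,[261.7,158.7],'ra',2),(W,[320.8,196.2],'rb',2),
(T,f(268,131),'ra',1),(T,f(327,178),'rb',1)]
def loc(n,q):
    return {'lock':[q[3],0,.057],'knob':[.024,0,.029],'ptr':pol(.034,q[4],.004),'mark':pol(.0355,q[5],.006),'ra':[q[6],.0345,.007],'rb':[q[6],-.0345,.007]}[n] if isinstance(n,str) else n
res=lambda q:np.concatenate([(proj(k,world(q,loc(n,q)))[0]-uv)*w for k,uv,n,w in obs])
r=least_squares(res,[.46,-.3,-38,-.06,0,.5,.05],x_scale=[.1,.1,10,.1,1,1,.1],loss='soft_l1')
q=r.x;print(q.round(4));print(r.fun.reshape(-1,2).round(1).tolist())
print('knob',world(q,[.024,0,.029]).round(4),'lock',world(q,[q[3],0,.057]).round(4))
R=Ro.from_euler('ZY',[q[2],-32],degrees=True).as_matrix()
for t in(q[4],q[5]):
    d=R@[np.cos(t),-np.sin(t),0];print('bar yaw',np.degrees(np.arctan2(d[1],d[0])))
E
python3 fit2.py
```

```text
[  0.4612  -0.2907 -39.3383  -0.0507  -0.5109   0.3278   0.0521]
[[0.1, 0.6], [1.1, -0.3], [-1.0, 0.4], [-0.0, -1.0], [0.4, -2.2], [0.1, -0.4], [0.1, -2.9], [-0.7, 0.7], [-0.0, 0.4], [-0.4, 0.3], [0.4, 0.3], [1.6, -0.2], [0.9, -0.3]]
knob [[ 0.4651 -0.2938  0.1273]] lock [[ 0.4046 -0.2443  0.1115]]
bar yaw -5.871609219153469
bar yaw -61.192114714929886
```

```bash
python3 -m creep '0.0026 0 -0.04 1.4 0.03;0 0 -0.04 0 0.03;0 0 -0.032 0 0.03;0 0 -0.01 0 0.03;0 0 -0.01 0 0.03;0 0 0 0 0.0;0 0 0 0 0.0;0 0 0 0 0.0' 8
```

```text
time_s: 3.15
tool_pos: [0.4668, -0.2962, 0.1155]
tool_rot: [-180.0, -0.0, -5.8]
force: [-1.6, 2.3, 6.0]
grip_width: 0.0157
grasp_force: 7.7
```

```bash
python3 -m creep '0 0 0 -8 0;0 0 0 -8 0;0 0 0 -8 0;0 0 0 -8 0;0 0 0 -8 0;0 0 0 -7 0;0 0 0 -3 0;0 0 0 0 0'
cat > look.py <<'E'
import sys
from h import *
f=sys.argv[1]
q=[ .4612,-.2907,-39.34];k=cams.calibration('wrist');shot('wrist',f+'.png');np.save('k_'+f+'.npy',k,allow_pickle=True)
for n in('pointer_tip','mark_tip'):
    print(n,[(np.round(d['xy'],1).tolist(),round(d['p'],2)) for d in finder.tip_of(n,'wrist')])
for t in (.2,.26,.33,.4): print(t,proj(k,world(q,[pol(.034,t,.004),pol(.0355,t,.006)])).round(1).tolist())
c=proj(k,world(q,[.024,0,0]))[0].astype(int);print(c,get_obs()['time_s'])
a=cv2.imread('pics/'+f+'.png');x0,y0=max(c[0]-67,0),max(c[1]-50,0)
print('crop origin',x0,y0);cv2.imwrite('pics/z'+f+'.png',cv2.resize(a[y0:y0+100,x0:x0+133],(798,600),interpolation=2))
E
python3 look.py w2
```

```text
time_s: 4.15
tool_pos: [0.4672, -0.2956, 0.115]
tool_rot: [-179.9, 0.0, -55.7]
force: [0.3, 2.8, 3.7]
grip_width: 0.0135
grasp_force: 8.6
pointer_tip [([268.2, 195.0], 0.83)]
mark_tip [([271.2, 191.2], 0.84), ([276.4, 269.4], 0.65)]
0.2 [[266.7, 193.7], [267.1, 194.1]]
0.26 [[270.5, 193.3], [271.1, 193.6]]
0.33 [[275.0, 193.0], [275.8, 193.3]]
0.4 [[279.3, 193.0], [280.4, 193.3]]
[269 230] 4.3
crop origin 202 180
```

```bash
python3 - <<'E'
import cv2
a=cv2.imread('pics/w2.png')
cv2.imwrite('pics/z2.png',cv2.resize(a[165:225,230:310],(800,600),interpolation=2))
E
```

```text
(no output)
```

View pics/z2.png

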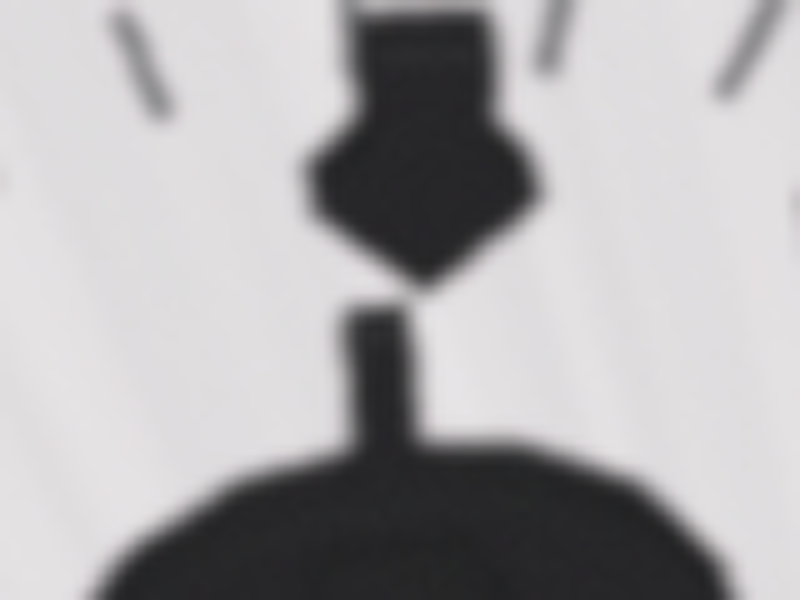

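The crop shows the needle tip at (267.6,196) and the wedge point at (272.3,194). The needle is about 3.7° short.

```bash
python3 -m creep '0 0 0 -2.2 0;0 0 0 -2 0;0 0 0 0 0'
python3 look.py w3; python3 - <<'E'
import cv2
a=cv2.imread('pics/w3.png')
cv2.imwrite('pics/z3.png',cv2.resize(a[165:225,230:310],(800,600),interpolation=2))
E
```

```text
time_s: 4.68
tool_pos: [0.4672, -0.2956, 0.115]
tool_rot: [-179.9, 0.0, -59.9]
force: [0.7, 5.6, 5.2]
grip_width: 0.0142
grasp_force: 8.9
pointer_tip [([266.9, 193.5], 0.93)]
mark_tip [([264.4, 193.8], 0.88)]
0.2 [[261.3, 194.4], [261.5, 194.8]]
0.26 [[265.1, 193.7], [265.5, 194.0]]
0.33 [[269.5, 193.1], [270.2, 193.4]]
0.4 [[273.9, 192.8], [274.9, 193.0]]
[267 230] 4.825
crop origin 200 180
```

View pics/z3.png

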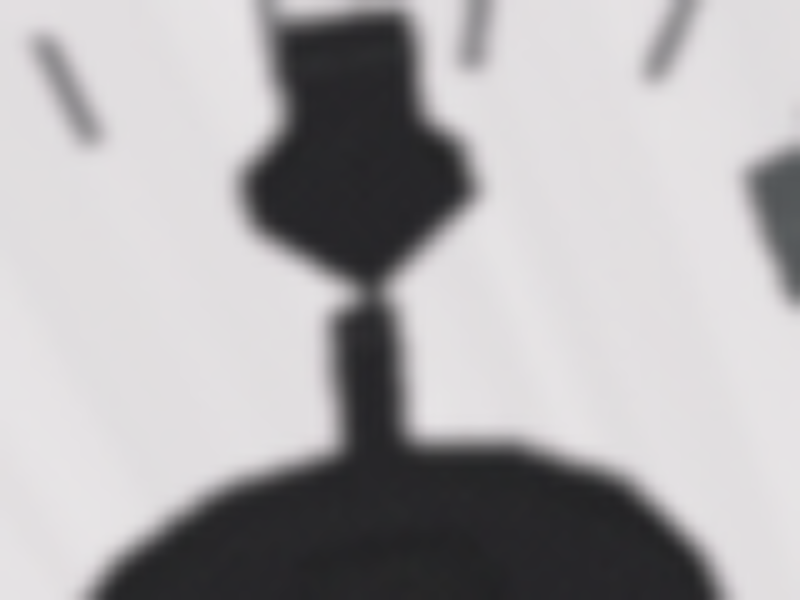

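Needle tip is at crop (362,307) and wedge point at (371,290), so the needle is less than 1° off. I'll nudge it slightly, release, rise and check.

```bash
python3 -m creep '0 0 0 -0.5 0;0 0 0 0 0;0 0 0 0 0.03;0 0 0 0 0.03;0 0 0.02 0 0.03;0 0 0.04 0 0.05;-0.008 0.008 0.04 0 0.05;0 0 0 0 0.05'
python3 look.py w4
```

```text
time_s: 5.82
tool_pos: [0.4592, -0.2908, 0.218]
tool_rot: [-179.9, -0.4, -60.6]
force: [0.1, -0.0, -0.6]
grip_width: 0.0477
grasp_force: 0.0
pointer_tip [([265.5, 162.9], 0.94)]
mark_tip [([263.9, 163.5], 0.74)]
0.2 [[260.7, 163.7], [260.8, 163.6]]
0.26 [[263.0, 163.3], [263.2, 163.2]]
0.33 [[265.7, 162.9], [266.1, 162.8]]
0.4 [[268.4, 162.7], [268.9, 162.6]]
[265 190] 5.975
crop origin 198 140
```

View pics/zw4.png

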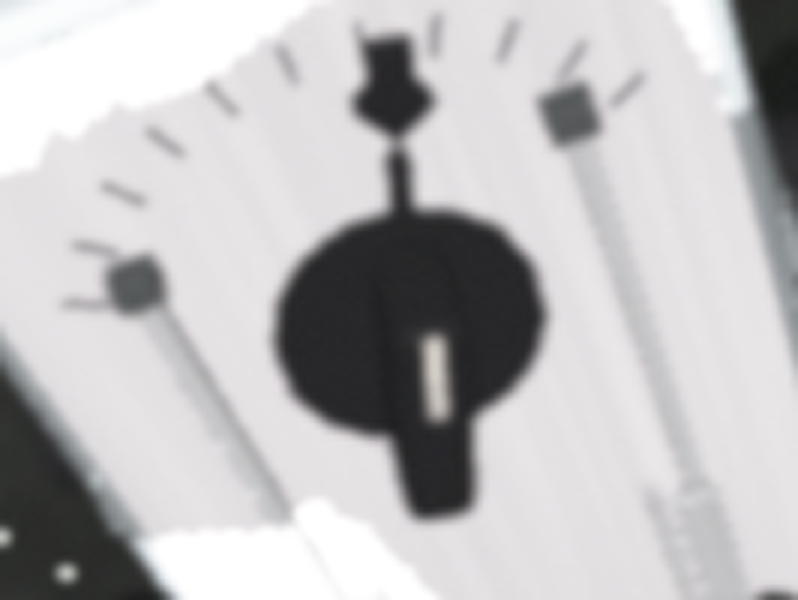

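Needle tip is at crop (397,150) and wedge point at (397,135): aligned and holding after release. Now the lock cover's rib.

```bash
python3 -m creep '-0.018 0.015 0 7.1 0.06;-0.018 0.015 0 7.1 0.06;-0.016 0.015 -0.02 7.1 0.06;0 0 -0.02 0 0.06;0 0 0 0 0.06'
python3 - <<'E'
from h import *
for c in('top','scene','wrist'):
    k=cams.calibration(c);shot(c,'l_'+c+'.png')
    print(c,[(np.round(d['xy'],1).tolist(),round(d['p'],2)) for d in finder.tip_of('lock_grip',c)])
    print(proj(k,world([.4612,-.2907,-39.34],[-.0507,0,.057])).round(1))
E
```

```text
time_s: 6.6
tool_pos: [0.4042, -0.2434, 0.1719]
tool_rot: [179.9, 0.3, -39.2]
force: [0.4, -0.5, 0.1]
grip_width: 0.06
grasp_force: 0.0
top [([298.3, 339.3], 0.92)]
[[271.2 214.7]]
scene [([271.0, 199.4], 0.84), ([218.2, 283.0], 0.78)]
[[274. 202.]]
wrist [([276.5, 233.3], 0.64)]
[[276.2 227.4]]
```

```bash
python3 -m creep '0.001 -0.001 -0.025 0 0.06;0 0 -0.025 0 0.06;0 0 -0.01 0 0.06;0 0 -0.01 0 0.06;0 0 0 0 0.02;0 0 0 0 0.02;0 0 0 0 0.02;0 0 0 0 0.02' 25
```

```text
time_s: 7.9
tool_pos: [0.4068, -0.2463, 0.1052]
tool_rot: [179.9, -0.1, -39.2]
force: [-2.7, -2.7, 2.7]
grip_width: 0.0352
grasp_force: 25.0
```

```bash
python3 -m creep '0.0033 -0.0027 0.00265 0 0.02;0.0066 -0.0054 0.0053 0 0.02;0.0066 -0.0054 0.0053 0 0.02;0.0066 -0.0054 0.0053 0 0.02;0.0066 -0.0054 0.0053 0 0.02;0.0066 -0.0054 0.0053 0 0.02;0.0066 -0.0054 0.0053 0 0.02;0 0 0 0 0.02'
```

```text
time_s: 8.9
tool_pos: [0.4495, -0.2812, 0.1396]
tool_rot: [179.9, 0.1, -39.3]
force: [-4.6, -0.7, 4.7]
grip_width: 0.0343
grasp_force: 25.0
```

```bash
python3 -m creep '0.0033 -0.0027 0.00265 0 0.02;0.0033 -0.0027 0.00265 0 0.02;0.0033 -0.0027 0.00265 0 0.02;0.0033 -0.0027 0.00265 0 0.02;0 0 0 0 0.02'
```

```text
time_s: 9.52
tool_pos: [0.4589, -0.289, 0.1472]
tool_rot: [179.9, 0.7, -39.2]
force: [-10.2, 2.0, -1.1]
grip_width: 0.0346
grasp_force: 25.0
```

```bash
python3 -m creep '0.002 -0.0016 0.0016 0 0.02;0.002 -0.0016 0.0016 0 0.02;0 0 0 0 0.02'
```

```text
time_s: 9.9
tool_pos: [0.4591, -0.2891, 0.1473]
tool_rot: [179.8, 1.3, -39.2]
force: [-15.4, 7.8, -6.7]
grip_width: 0.0349
grasp_force: 25.0
```

```bash
python3 -m creep '0.002 -0.0016 0.0016 0 0.02;0 0 0 0 0.02'
```

```text
time_s: 10.15
tool_pos: [0.4592, -0.2892, 0.1474]
tool_rot: [179.8, 1.7, -39.2]
force: [-17.9, 9.8, -8.5]
grip_width: 0.0351
grasp_force: 25.0
```

Motion stopped after 80 mm with resistance building. I need to check whether this is the stop or a jam.

```bash
python3 - <<'E'
from h import *
im=shot('wrist','j.png');s=shot('scene','js.png')
k=cams.calibration('wrist');ks=cams.calibration('scene');q=[.4612,-.2907,-39.34]
for x in(0,.048,.052): print(x,proj(k,world(q,[[x,.0375,.007],[x,-.0375,.007],[x,.028,.036],[x,-.028,.036]])).round().tolist())
print(proj(ks,world(q,[[.048,-.028,.036],[.048,-.0375,.007],[.052,-.0345,.007]])).round(1).tolist())
a=cv2.resize(im[130:250,200:360],(800,600),interpolation=2)
b=cv2.resize(s[150:255,240:380],(800,600),interpolation=2)
cv2.imwrite('pics/jj.png',cv2.resize(np.vstack([a,b]),(400,600),interpolation=cv2.INTER_AREA)[:,:,::-1])
E
```

```text
0 [[225.0, 229.0], [324.0, 230.0], [234.0, 262.0], [315.0, 262.0]]
0.048 [[216.0, 182.0], [333.0, 183.0], [226.0, 216.0], [324.0, 217.0]]
0.052 [[215.0, 178.0], [334.0, 178.0], [225.0, 212.0], [324.0, 212.0]]
[[318.6, 190.5], [325.9, 201.1], [326.9, 199.4]]
```

View pics/jj.png

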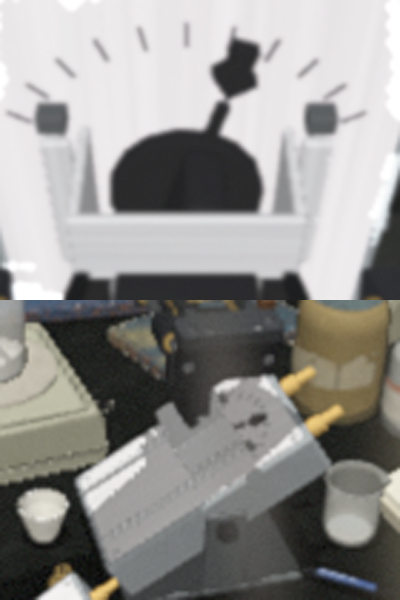

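The hood's flanges butt against the dark rail-end stops at crop (52,118) and (321,118). The hood's upper edge is at about wrist row 215, where the home position predicts 216. The cover is home and the needle (crop 222,103) still points at the wedge. Next I relax the push, release and retreat.

```bash
python3 -m creep '-0.0033 0.0027 -0.00265 0 0.02;-0.0026 0.0021 -0.0021 0 0.02;0 0 0 0 0.02;0 0 0 0 0.06;0 0 0 0 0.06;0 0 0 0 0.06;0 0 0.03 0 0.06;0 0 0.04 0 0.06'; python3 -m creep '-0.008 0.006 0.03 0 0.06;-0.02 0.016 0 0 0.06;0 0 0 0 0.06'
python3 - <<'E'
from h import *
im=shot('wrist','e.png');shot('scene','es.png');t=shot('top','et.png')
k=cams.calibration('wrist');c=proj(k,world([.4612,-.2907,-39.34],[.04,0,0]))[0].astype(int);print(c,get_obs()['time_s'])
x0,y0=c[0]-67,max(c[1]-75,0)
a=cv2.resize(im[y0:y0+100,x0:x0+133],(532,400),interpolation=2);b=cv2.resize(t[110:260,200:400],(532,200*2),interpolation=2)
cv2.imwrite('pics/ee.png',cv2.resize(np.vstack([a,b]),(399,600),interpolation=cv2.INTER_AREA)[:,:,::-1])
E
```

```text
time_s: 11.25
tool_pos: [0.4633, -0.2904, 0.2199]
tool_rot: [-180.0, 0.1, -39.2]
force: [-0.3, -0.3, 0.3]
grip_width: 0.0598
grasp_force: 0.0
time_s: 11.62
tool_pos: [0.4355, -0.2683, 0.2508]
tool_rot: [-180.0, -0.1, -39.2]
force: [0.4, -1.2, -0.9]
grip_width: 0.0601
grasp_force: 0.0
[275 138] 11.775
```

View pics/ee.png

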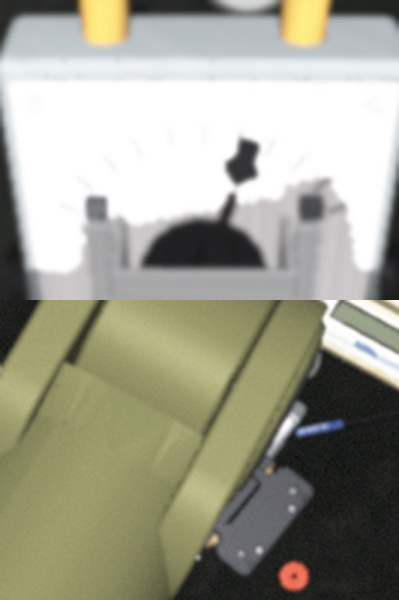

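Cover flanges sit against both stops, and the needle at crop (233,195) meets the wedge at (237,184). One last close check of the alignment.

```bash
python3 - <<'E'
from h import *
im=cv2.imread('pics/e.png');x0,y0=262,93
cv2.imwrite('pics/z5.png',cv2.resize(im[y0:y0+60,x0:x0+60],(600,600),interpolation=2))
k=cams.calibration('wrist')
for t in(.2,.25,.3,.35): print(t,((proj(k,world([.4612,-.2907,-39.34],[pol(.026,t,.004),pol(.034,t,.004),pol(.0355,t,.006),pol(.044,t,.006)]))-[x0,y0])*10).round().tolist())
E
```

```text
0.2 [[188.0, 396.0], [206.0, 323.0], [210.0, 320.0], [230.0, 238.0]]
0.25 [[201.0, 399.0], [223.0, 327.0], [228.0, 324.0], [254.0, 243.0]]
0.3 [[214.0, 402.0], [241.0, 331.0], [246.0, 328.0], [277.0, 249.0]]
0.35 [[226.0, 406.0], [257.0, 336.0], [264.0, 334.0], [299.0, 256.0]]
```

View pics/z5.png

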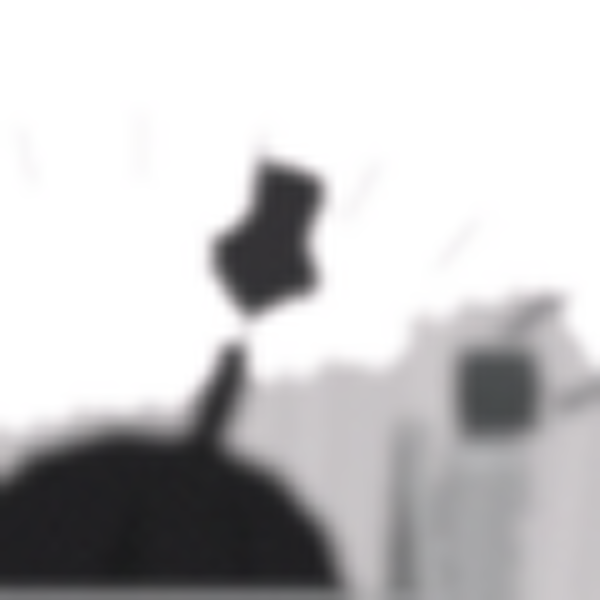

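The needle tip at (237,343) lies on the line to the wedge point (246,318). It is aligned, so I hand in.

```bash
python3 -c "
from cell import ticket
print(ticket.sign_off())"
```

```text
the job is handed in; nothing more can be done
None
```

I handed the job in at about 12 s: the needle is on the wedge, the lock cover is against its stops over the knob, and the gripper is clear of everything. I did not take a final close look at the beaker, crucible and weight.

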